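Present a camera handpiece to the inspection camera

ROBOT

A 7-joint arm with a two-finger parallel gripper is mounted at the origin on the work surface. World frame = base frame: x ahead of the robot, y to its left, z up, the work surface at z = 0. Lengths are in m, angles in rad, forces in N, time in s.
With the tool pointing down it reaches from about 0.4 to 0.85 m from the base axis. Payload 10.4 kg.
Tool frame: the origin (TCP) lies between the finger pads; the fingertips stand 11 mm ahead of it and the grasp point (between the pads) lies 8 mm behind it (r.tcp_to_tips is the distance from the TCP to the fingertips, in m); z points along the fingers, y is the line along which they close (so a half turn about z gives the same grasp; the last joint's range is limited). The gripper opens to 87 mm and grips with 3 to 60 N. Pads are 19 mm wide; open, the fingers measure 117 mm over their backs; the gripper's body (75 mm by 190 mm) begins 51 mm behind the grasp point.
Start: joints at [1.114, 0.332, -0.065, 1.46, 0.022, 1.35, -0.088], TCP at [0.263, -0.567, 0.234] pointing down, gripper open.
Joint ranges: [-2.6, 2.6], [-0.5, 2.12], [-1.47, 1.34], [0.16, 2.42], [-1.27, 4.41], [0.06, 2.06], [-2.6, 2.6]. Speed limits (rad/s): [2.22, 2.22, 2.79, 2.79, 3.14, 3.14, 3.14].

INTERFACE

Orientations are given as a unit quaternion [x, y, z, w].
In Python, from bench import r gives the robot as it stands. The module is installed in compiled form; this text tells all that it offers.
- The arm moves only by the shell command python3 -m crank 'ROWS' [FORCE]. ROWS is JSON, a list of rows, each an object of numbers: "claw": the closure, from -1 (fully open) to 1 (shut); "dx", "dy", "dz": the shift along the tool's x, y, z each as a share of 3 cm, from -1 to 1; "ax", "ay", "az": the turn, a rotation vector about the tool's x, y, z each as a share of 6 degrees, from -1 to 1. A call has 1 to 8 rows; each row shifts and turns the commanded pose from where the row before left it, along the tool's axes as they then stand; what a row does not reach is not made up. A row lasts 1/12 s, in which the tool goes at most 41.7 mm and 7.16 degrees, less where a joint would pass 70% of its speed; a pose out of reach is approached as far as the arm can. A call with a number of a shift or a turn outside -1 to 1 is refused whole. A call with a gripper value outside its range is refused whole. The fingers move at their own pace and stop on an object; FORCE is the grip in N (left out, the last holds). Time passes only in rows, so rows that do not move let the fingers close. It gives the time, the measured TCP pose, the force, the opening and the grip force at its end, in the units of the state.
- r.read_state(): the state, without advancing time (a new reading comes with each control period).
- r.camera(name): name is "scene" or "top"; returns a dict with "color" (400x640x3 uint8, red, green, blue), "mtx" (3x3 intrinsics, pixels), "k1" (the pictures are not rectified: a ray, as slopes to the right and down, at radius r is drawn at 1 + k1 r^2 times it, then the intrinsics apply), "R" (3x3) and "t" (3): a world point X has camera coordinates R X + t. Camera axes: x right, y down, z forward; pixel columns grow to the right and rows downward; lengths in m; the calibration is good to about 2 mm. A picture is of the moment at which its call begins. There is no depth.
- r.close_job(): hands the job in; it is judged then, once.
The state is a dict: "time": time; "joint_positions": joint angles; "joint_vel": joint speeds; "joint_torque": joint torques, N m; "ee_pos": TCP position; "eef_rot": TCP orientation; "ft_force": force on the tool from outside, world axes, zero at the start; "torque": the same for the moment, N m; "width": finger opening in m; "grip_force": force on a finger pad.
Only numpy, scipy, OpenCV 4.12 (cv2) and the standard library are available. Lean on these libraries where they do the work, as an engineer would, in place of code of your own. Each camera call takes 0.05 s, during which the arm holds its last target. There are 200 camera calls.

TASK

Switch on the inspection light by swinging its red-tipped toggle all the way over to the other side, then take the handpiece with the orange collar out of the rack and hold it up to the inspection camera: its lens 60 mm in front of the camera's lens, the two lenses facing each other squarely on one line (so the nose points up as steeply as the camera looks down), buttons upward. Finish holding it there quite still in the gripper, clear of everything else, with the light left on, and leave the other two handpieces, the wipes tub and the camera undisturbed.

Things in the scene. Friction and masses are not known exactly. Their poses are not given: they have to be found in the camera images.
- scope_orange: handpiece to present: white 30 x 30 x 70 mm grip along its x, origin at the grip's centre, buttons on +z; grey 24 mm round nose to the lens at x = 75 mm, 30 mm orange collar at x 35 to 47; orange 24 mm square tail to x = -65. About 160 g, centre of mass near the origin. Lies level in any of the rack's three places, lens away from the robot, origin 60 mm above the table
- scope_orange_lens (a point): centre of that handpiece's lens, at the very tip of the nose; axes as the handpiece
- scope_blue: bystander: the same handpiece with blue collar and tail, in another place of the rack
- scope_green: bystander: the same handpiece with green collar and tail, in another place of the rack
- rack: fixed rack, blue base 170 x 260 x 10 mm, origin centre of underside; three places at y = -95, 0, 95 mm, handpieces along its x. Two white cross rails 16 mm thick at x = -50 and 60 mm carry tail and nose 48 mm above the table, between lips up to 60 mm; between the rails the grip is free from the sides and 35 mm beneath
- stand: fixed camera stand: blue base 140 x 130 x 14 mm and a 20 mm steel column 412 mm tall; origin at table level straight under the camera's lens, x as the camera's heading; the column stands at x = 95 mm and the base spans x = 15 to 155 mm
- camera: inspection camera, white, 66 mm long, white 60 mm ring light round its dark lens, on a carriage of varying height (lens 242 to 312 mm above the table). Origin: centre of the lens face. It looks along its -x: roughly towards the robot and 25 degrees below level; y is level. A handpiece presented rightly has axes parallel to the camera's
- view_point (a point): the empty point in the air 60 mm in front of the camera's lens on its line of sight (camera frame x = -60 mm), where the handpiece's lens must be; axes as the camera
- lamp_unit: fixed white light unit 150 x 110 x 30 mm, origin centre of underside; amid it a grey block 70 x 50 mm, top 55 mm above the table, bears the toggle, which swings about an axis along the unit's y, 52 mm above the table over the origin
- lamp_switch_tip (a point): centre of the toggle's red ball, 26 mm wide, on a 10 mm steel stem 60 mm from the swing axis; the ball is about 105 mm above the table at both ends and 112 mm half way
- lamp_switch (a joint): toggle angle: 0 to 0.1 rad off (leaning to the unit's -x, ball 29 mm from the middle), 1.0 rad fully on (leaning to +x, 29 mm beyond the middle); stays where left, swings with under 3 N at the ball
- wipes_tub: bystander: loose tub of wipes, grey with a green label, 68 mm wide, 120 mm tall, origin at the centre of its underside
There are look-alikes about, which are no part of the job. What is shaped like the lamp_unit but yellow is not meant.

How it is judged:
On the way, in this order (a step that is already met when the one before it is completed fails the run):
1. the toggle is swung over: the light is on (angle over 0.85 rad) (value of joint lamp_switch above 0.85 rad), for 0.2 s.
2. the orange handpiece is lifted clear of the rack in the gripper (origin over 100 mm above the table) (height (world z) of scope_orange above 0.1 m and contact force between the fingers and scope_orange above 1 N and contact force between scope_orange and rack below 0.1 N), for 0.2 s.
At the end, for the whole second after the job is handed in: Held still in the gripper, touching nothing else: lens within 15 mm of the point 60 mm before the camera's lens, axis within 10 degrees of its line of sight, lens to lens, top within 43 degrees of up; toggle past 0.85 rad; other handpieces and tub within 20 mm, camera within 8 mm of their starts (distance between scope_orange_lens and view_point below 0.015 m and angle between the x axis of scope_orange and the x axis of camera, either way round below 0.175 rad and x of scope_orange in the frame of camera below -0.1 m and angle between scope_orange's own z axis and vertical below 0.75 rad and linear speed of scope_orange below 0.03 m/s and angular speed of scope_orange below 0.2 rad/s and contact force between the fingers and scope_orange above 1 N and contact force between scope_orange and stand below 0.1 N and contact force between scope_orange and rack below 0.1 N and contact force between scope_orange and lamp_unit below 0.1 N and contact force between scope_orange and scope_blue below 0.1 N and contact force between scope_orange and scope_green below 0.1 N and contact force between scope_orange and wipes_tub below 0.1 N and value of joint lamp_switch above 0.85 rad and distance of each of scope_blue, scope_green, wipes_tub from where it was at the start of the episode below 0.02 m and distance of camera from where it was at the start of the episode below 0.008 m); the arm keeps its last pose, push and grip.
It fails at once if another handpiece or the wipes tub is moved more than 20 mm (distance of any of scope_blue, scope_green, wipes_tub from where it was at the start of the episode above 0.02 m).
It fails at once if the inspection camera is moved more than 8 mm (distance of camera from where it was at the start of the episode above 0.008 m).
It also fails if it takes over 56 s, if anything falls off the work surface, if the arm or the gripper's body presses on something with over 40 N, if the wrist force passes 120 N, or if a joint passes its speed limit or range.

## Working session

There is one attempt and no reset: what is moved stays moved. The work goes in short steps, Python scripts to look and compute and a shell command to move; the robot and the scene stay as the last step left them, time stands still between calls to the robot, and variables do not carry over. Pictures are saved under pics/ and viewed, at most 10 in all, crops included, and the job is handed in when it is done.

```bash
mkdir -p pics
python3 - <<'E'
from bench import r
import cv2,numpy as np
for n in("scene","top"):
    c=r.camera(n); cv2.imwrite(f"pics/{n}0.png",c["color"][:,:,::-1])
    print(n,c["mtx"].tolist(),c["k1"],np.round(c["R"],4).tolist(),c["t"])
s=r.read_state(); print(s["time"],s["ee_pos"],s["eef_rot"],s["width"],r.tcp_to_tips)
E
```

```text
scene [[399.8113175192946, 0.0, 317.0477266513394], [0.0, 399.8113175192946, 202.13878167529273], [0.0, 0.0, 1.0]] -0.08030456793942467 [[0.5221, 0.8528, 0.0076], [0.7325, -0.4438, -0.5163], [-0.4369, 0.2751, -0.8564]] [-0.29678817 -0.29493547  1.39236178]
top [[463.6531061437733, 0.0, 319.02805060212063], [0.0, 463.6531061437733, 193.39413721147514], [0.0, 0.0, 1.0]] -0.033086447782199886 [[0.0144, -0.9998, -0.0101], [-0.9946, -0.0133, -0.1031], [0.1029, 0.0115, -0.9946]] [0.02595407 0.58288854 1.21766051]
0.1 [ 0.26255421 -0.56681023  0.23285469] [ 9.76566047e-01  2.15217012e-01 -1.65080561e-04 -6.05211350e-04] 0.08700904269727922 0.011
```

View pics/scene0.png

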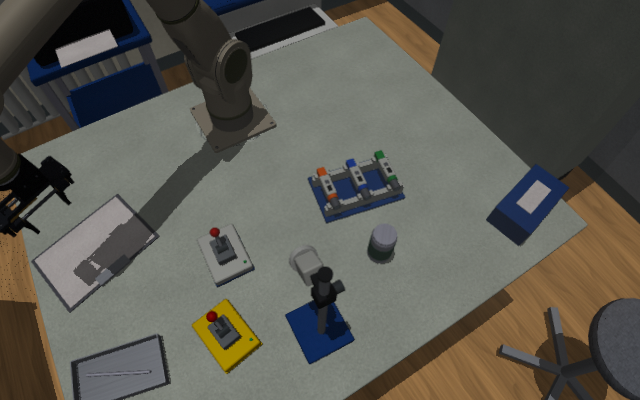

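View pics/top0.png

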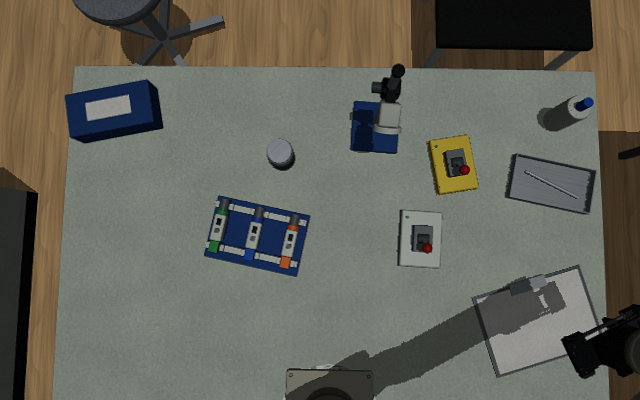

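The scene image shows the white lamp unit at (225,253), its red ball at (215,231), the rack at (355,185) with orange leftmost, the camera near (312,262) and the tub at (382,240). In the top image the lamp is at (420,238), the orange handpiece at (290,240), and the camera at (387,118). I'll enlarge these for precise pixels.

Run:
```python
import cv2,numpy as np
t=cv2.imread("pics/top0.png");s=cv2.imread("pics/scene0.png")
z=lambda i,x,y,w,h,k:cv2.resize(i[y:y+h,x:x+w],None,fx=k,fy=k,interpolation=cv2.INTER_CUBIC)
cv2.imwrite("pics/c1.png",np.hstack([z(t,200,190,120,90,3.33333),z(t,345,60,120,90,3.33333)])) 
a=np.hstack([z(t,200,190,120,90,3.33333),z(t,345,60,120,90,3.33333)])
b=np.hstack([z(s,300,145,120,90,3.33333),z(s,270,235,120,90,3.33333)])
cv2.imwrite("pics/c1.png",np.vstack([a,b]))
a=np.hstack([z(t,380,200,80,75,5),z(s,190,215,80,75,5)])
cv2.imwrite("pics/c2.png",a)
```

```text
(no output)
```

View pics/c1.png

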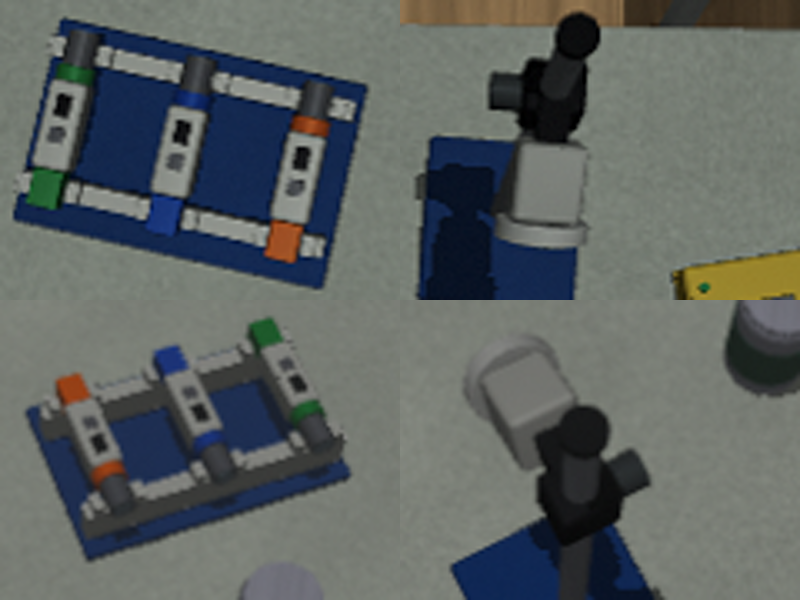

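View pics/c2.png

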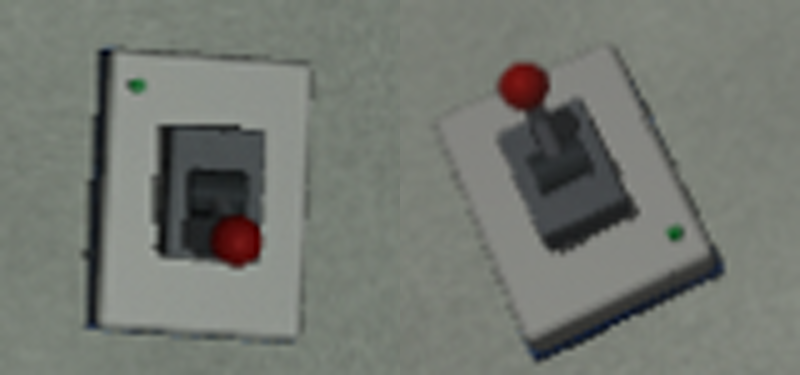

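The crops show the toggle leaning towards the robot (top ball at full-frame (427.4,248), scene (214.8,232.4)), orange at the rack's right-hand place (grip centre at top (289.4,243.2)), and the camera's ring at its lower edge. Next I'll fit the lamp and handpiece, and enlarge the stand.

```bash
cat > h.py <<'E'
import numpy as np,cv2
from scipy.optimize import least_squares
from scipy.spatial.transform import Rotation as Ro
TOP=dict(f=463.6531061437733,c=(319.02805,193.394137),k=-0.033086447782,R=np.array([[0.0144,-0.9998,-0.0101],[-0.9946,-0.0133,-0.1031],[0.1029,0.0115,-0.9946]]),t=np.array([0.02595407,0.58288854,1.21766051]))
SC=dict(f=399.8113175,c=(317.04772665,202.138781675),k=-0.080304568,R=np.array([[0.5221,0.8528,0.0076],[0.7325,-0.4438,-0.5163],[-0.4369,0.2751,-0.8564]]),t=np.array([-0.29678817,-0.29493547,1.39236178]))
def proj(C,X):
    p=np.atleast_2d(X)@C["R"].T+C["t"]; s=p[:,:2]/p[:,2:]; s=s*(1+C["k"]*(s**2).sum(1,keepdims=True))
    return s*C["f"]+C["c"]
def tri(pt,ps):
    return least_squares(lambda X:np.r_[(proj(TOP,X)-pt).ravel(),(proj(SC,X)-ps).ravel()],[.5,0,.1])
def yawfit(ptsT,XT,ptsS=None,XS=None,x0=(.5,0,0)):
    def w(q,X): return np.array(X)@Ro.from_euler('z',q[2]).as_matrix().T+[q[0],q[1],0]
    def f(q):
        e=(proj(TOP,w(q,XT))-ptsT).ravel()
        if ptsS is not None: e=np.r_[e,(proj(SC,w(q,XS))-ptsS).ravel()]
        return e
    return least_squares(f,x0,loss='soft_l1')
E
python3 - <<'E'
from h import *
q=tri([427.4,248],[214.8,232.4]);print("ball",q.x,q.fun)
L=[[.075,.055,.03],[.075,-.055,.03],[-.075,-.055,.03],[-.075,.055,.03]]
T=[[402.4,210],[442.4,212.4],[440.4,268],[399.4,265]]
S=[[253.5,266.5],[217,284],[197,239.4],[232.4,224]]
S=[S[0],S[1],S[2],S[3]]
L_S=[[.075,.055,.03],[.075,-.055,.03],[-.075,-.055,.03],[-.075,.055,.03]]
q=yawfit(T,L,S,L_S);print("lamp",q.x,q.fun.round(1))
c=lambda p,o:np.array(p)/3.33333+o
T=c([[63,18],[367,87],[322,288],[13,218]],[200,190])
R=[[.085,.13,.01],[.085,-.13,.01],[-.085,-.13,.01],[-.085,.13,.01]]
q=yawfit(T,R);print("rack",q.x,q.fun.round(1))
T=c([[287,130],[326,135],[308,227],[270,218],[265,257],[297,262]],[200,190])
O=[[.035,.015,.075],[.035,-.015,.075],[-.035,-.015,.075],[-.035,.015,.075],[-.065,.012,.072],[-.065,-.012,.072]]
S=c([[67,416],[95,403],[127,462],[95,473],[57,380],[86,373]],[300,145-90])
OS=[[-.035,-.015,.075],[-.035,.015,.075],[.035,.015,.075],[.035,-.015,.075],[-.065,-.012,.072],[-.065,.012,.072]]
q=yawfit(T,O,S,OS);print("orange",q.x,q.fun.round(1))
t=cv2.imread("pics/top0.png");s=cv2.imread("pics/scene0.png")
z=lambda i,x,y,w,h,k:cv2.resize(i[y:y+h,x:x+w],None,fx=k,fy=k,interpolation=cv2.INTER_CUBIC)
a=np.hstack([z(t,343,90,66,70,6),z(s,280,235,66,70,6)])
b=np.hstack([z(s,280,290,80,73,4)]);b=np.hstack([b,z(s,170,0,1,1,1).repeat(b.shape[0],0).repeat(a.shape[1]-b.shape[1],1)])
out=np.vstack([a,b])[:600];cv2.imwrite("pics/c3.png",cv2.convertScaleAbs(out,alpha=1.3));print(out.shape)
E
```

```text
ball [ 0.44147016 -0.23862629  0.10644004] [-0.25651478 -0.10949556 -0.29520051  0.00315306]
lamp [ 0.46705062 -0.2390933  -0.05179463] [-0.8 -1.5  0.2 -1.3 -0.1 -0.5 -0.5 -0.2 -0.2 -0.7 -1.6 -0.  -0.9 -0.5
 -0.3 -1.4]
rack [ 0.46703082  0.20050075 -0.20701108] [-0.4 -0.6  0.7 -0.5  0.2  0.8 -0.4  0.3]
orange [ 0.45082962  0.10865807 -0.1837815 ] [ 0.  -1.4 -0.3 -0.6 -0.4 -1.3 -0.4 -0.9 -0.  -0.9 -0.5 -0.5 -1.2 -3.2
 -0.2 -2.3 -0.7 -1.3 -0.8 -1.4 -0.9  0.1 -2.2 -0.1]
(600, 792, 3)
```

View pics/c3.png

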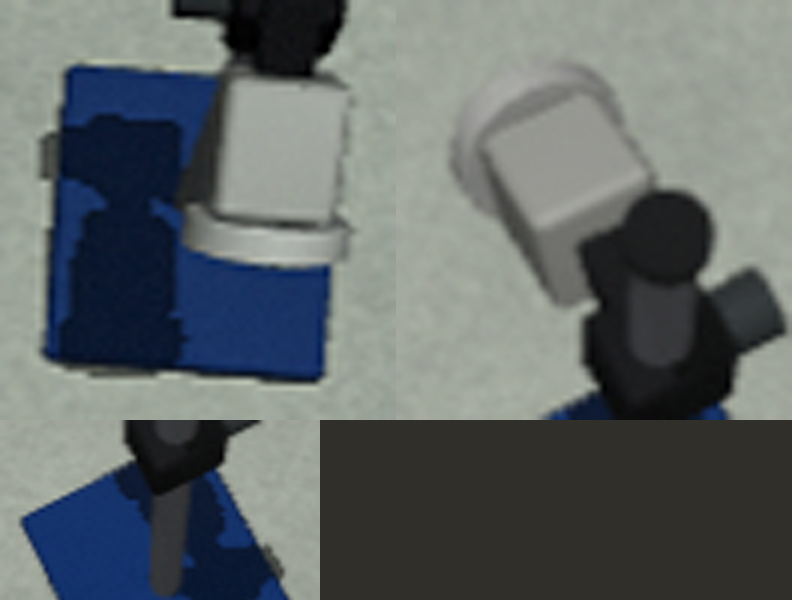

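The stand base corners in the top crop are (68,67), (45,357) and (322,380), and in the scene crop the left corner is (22,520). The ring's extremes are: top, columns 183–349 and lowest row 264; scene, leftmost 54 and topmost row 58.

```bash
cat > fit.py <<'E'
from h import *
cc=lambda p,k,o:(np.array(p,float)+.5)/k-.5+np.array(o)
BT=cc([[68,67],[45,357],[322,380]],6,[343,90]); BX=[[.155,.065,.014],[.015,.065,.014],[.015,-.065,.014]]
BS=cc([[22,100]],4,[280,290])
th=np.linspace(0,2*np.pi,361)
def camR(yaw): return Ro.from_euler('z',yaw).as_matrix()@Ro.from_euler('y',-np.radians(25)).as_matrix()
# camera x axis: away from robot and up
def rim(q,tk): 
    P=[np.c_[np.full(361,a),.03*np.cos(th),.03*np.sin(th)] for a in (0,tk)]
    return np.vstack(P)@camR(q[3]).T+q[:3]
def f(q):
    Rz=Ro.from_euler('z',q[3]).as_matrix(); w=lambda X:np.array(X)@Rz.T+[q[0],q[1],0]
    e=np.r_[(proj(TOP,w(BX))-BT).ravel(),(proj(SC,w([[.015,-.065,.014]]))-BS).ravel()]
    a=proj(TOP,rim(q,q[4]));b=proj(SC,rim(q,q[4]))
    m=[a[:,0].min()-(183.5/6-.5+343),a[:,0].max()-(349.5/6-.5+343),a[:,1].max()-(264.5/6-.5+90),
       b[:,0].min()-(54.5/6-.5+280),b[:,1].min()-(58.5/6-.5+235),b[:,0].max()-(227/6-.5+280)]
    return np.r_[e,m,(q[4]-.012)/.01]
q=least_squares(f,[.7,-.1,.28,0,.012],x_scale=[.1,.1,.1,.1,.01],diff_step=1e-4,loss='soft_l1')
if __name__=="__main__":
    print("cam",q.x,q.fun.round(2)); R=camR(q.x[3]); v=q.x[:3]+R@[-.06,0,0]
    print("view",v,"scope origin",v+R@[-.075,0,0]); print(R.round(3))
    g=tri([426.9,247.5],[214.3,231.9]);print("ball",g.x)
    T=cc([[287,130],[326,135],[308,227],[270,218],[265,257],[297,262]],3.3333,[200,190])
    O=[[.035,.015,.075],[.035,-.015,.075],[-.035,-.015,.075],[-.035,.015,.075],[-.065,.012,.072],[-.065,-.012,.072]]
    g=yawfit(T,O);print("orange",g.x,g.fun.round(1))
    # current tool axes
    from bench import r
    s=r.read_state();print(Ro.from_quat(s["eef_rot"]).as_matrix().round(3),s["ee_pos"])
E
python3 fit.py
```

```text
cam [ 0.69007518 -0.11256001  0.29185117 -0.0669302   0.00890167] [-0.41 -1.44 -0.29 -0.53  0.68 -0.64 -0.22 -0.07 -0.43  0.37  1.57 -0.23
 -0.39  0.04 -0.31]
view [ 0.63581847 -0.10892317  0.26649408] scope origin [ 0.56799758 -0.10437711  0.23479771]
[[ 0.904  0.067 -0.422]
 [-0.061  0.998  0.028]
 [ 0.423  0.     0.906]]
ball [ 0.4422041  -0.23789904  0.10987651]
orange [ 0.4493667   0.10900232 -0.1771819 ] [ 0.2 -0.4 -0.1  0.3 -0.1 -0.4 -0.1  0.   0.3  0.1 -0.1  0.4]
[[ 0.907  0.42  -0.001]
 [ 0.42  -0.907  0.001]
 [-0.    -0.001 -1.   ]] [ 0.26255421 -0.56681023  0.23285469]
```

```bash
python3 -m crank '[{"claw":1,"az":0.975},{"claw":1,"az":0.975},{"claw":1,"az":0.975},{"claw":1,"az":0.975},{"claw":1,"az":0.975},{"claw":1,"az":0.975},{"claw":1},{"claw":1}]' 20
cat > d.py <<'E'
import sys;from h import *
from bench import r
s=r.read_state();R=Ro.from_quat(s["eef_rot"]).as_matrix()
g=np.array([float(v) for v in sys.argv[1:4]]);w=g-s["ee_pos"]
print("t",round(s["time"],2),"pos",s["ee_pos"].round(4),"world d",w.round(4),"tool units",(R.T@w/.03).round(2),"F",s["ft_force"].round(1),"w",round(s["width"],4),"x-yaw",round(np.degrees(np.arctan2(R[1,0],R[0,0])),1))
if len(sys.argv)>4:
    T=np.array([float(v) for v in sys.argv[4:13]]).reshape(3,3);print("rotvec units",(np.degrees(Ro.from_matrix(R.T@T).as_rotvec())/6).round(2))
E
python3 d.py .395 -.238 .1
```

```text
t 0.1 pos [ 0.2626 -0.5668  0.2329] world d [ 0.1324  0.3288 -0.1329] tool units [ 8.61 -8.08  4.44] F [-1.4  0.8 -0.1] w 0.087 x-yaw 24.9invalid input at $[0]: expected keys claw, dx, dy, dz, ax, ay, az
```

```bash
python3 -m crank '[{"claw":1,"dx":0,"dy":0,"dz":0,"ax":0,"ay":0,"az":0.975},{"claw":1,"dx":0,"dy":0,"dz":0,"ax":0,"ay":0,"az":0.975},{"claw":1,"dx":0,"dy":0,"dz":0,"ax":0,"ay":0,"az":0.975},{"claw":1,"dx":0,"dy":0,"dz":0,"ax":0,"ay":0,"az":0.975},{"claw":1,"dx":0,"dy":0,"dz":0,"ax":0,"ay":0,"az":0.975},{"claw":1,"dx":0,"dy":0,"dz":0,"ax":0,"ay":0,"az":0.975},{"claw":1,"dx":0,"dy":0,"dz":0,"ax":0,"ay":0,"az":0},{"claw":1,"dx":0,"dy":0,"dz":0,"ax":0,"ay":0,"az":0}]' 20
python3 d.py .395 -.238 .1
```

```text
time: 0.77
ee_pos: [0.2627, -0.5669, 0.2332]
eef_rot: [0.996, -0.088, -0.0, -0.0]
ft_force: [0.4, -0.6, 0.0]
width: 0.0416
grip_force: 0.0
t 0.77 pos [ 0.2627 -0.5669  0.2332] world d [ 0.1323  0.3289 -0.1332] tool units [  2.43 -11.56   4.44] F [ 0.4 -0.6  0. ] w 0.0416 x-yaw -10.1
```

```bash
python3 -m crank '[{"claw":1,"dx":0.2,"dy":-1,"dz":0,"ax":0,"ay":0,"az":0},{"claw":1,"dx":0.2,"dy":-1,"dz":0,"ax":0,"ay":0,"az":0},{"claw":1,"dx":0.2,"dy":-1,"dz":0,"ax":0,"ay":0,"az":0},{"claw":1,"dx":0.2,"dy":-1,"dz":0,"ax":0,"ay":0,"az":0},{"claw":1,"dx":0.2,"dy":-1,"dz":0,"ax":0,"ay":0,"az":0},{"claw":1,"dx":0.2,"dy":-1,"dz":0,"ax":0,"ay":0,"az":0},{"claw":1,"dx":0.2,"dy":-1,"dz":0,"ax":0,"ay":0,"az":0},{"claw":1,"dx":0.2,"dy":-1,"dz":0,"ax":0,"ay":0,"az":0}]'
python3 -m crank '[{"claw":1,"dx":0.2,"dy":-0.9,"dz":0,"ax":0,"ay":0,"az":0},{"claw":1,"dx":0.2,"dy":-0.9,"dz":0.4,"ax":0,"ay":0,"az":0},{"claw":1,"dx":0.2,"dy":-0.9,"dz":0.5,"ax":0,"ay":0,"az":0},{"claw":1,"dx":0.2,"dy":-0.9,"dz":0.5,"ax":0,"ay":0,"az":0},{"claw":1,"dx":0,"dy":0,"dz":1,"ax":0,"ay":0,"az":0},{"claw":1,"dx":0,"dy":0,"dz":1,"ax":0,"ay":0,"az":0},{"claw":1,"dx":0,"dy":0,"dz":0.5,"ax":0,"ay":0,"az":0},{"claw":1,"dx":0,"dy":0,"dz":0,"ax":0,"ay":0,"az":0}]'
python3 d.py .395 -.238 .1
```

```text
time: 1.43
ee_pos: [0.3528, -0.3381, 0.2336]
eef_rot: [0.996, -0.087, -0.0, 0.0]
ft_force: [0.3, -0.4, 0.4]
width: 0.0006
grip_force: 0.0
time: 2.1
ee_pos: [0.3934, -0.2363, 0.1134]
eef_rot: [0.996, -0.087, -0.003, -0.001]
ft_force: [-1.2, -0.1, 0.4]
width: 0.0006
grip_force: 0.0
t 2.1 pos [ 0.3934 -0.2363  0.1134] world d [ 0.0016 -0.0017 -0.0134] tool units [0.06 0.05 0.44] F [-1.2 -0.1  0.4] w 0.0006 x-yaw -10.0
```

```bash
python3 -m crank '[{"claw":1,"dx":0,"dy":0.05,"dz":0.5,"ax":0,"ay":0,"az":0},{"claw":1,"dx":0.4,"dy":-0.05,"dz":0,"ax":0,"ay":0,"az":0},{"claw":1,"dx":0.4,"dy":-0.05,"dz":0,"ax":0,"ay":0,"az":0},{"claw":1,"dx":0.4,"dy":-0.05,"dz":0,"ax":0,"ay":0,"az":0},{"claw":1,"dx":0.4,"dy":-0.05,"dz":0,"ax":0,"ay":0,"az":0},{"claw":1,"dx":0.4,"dy":-0.05,"dz":0,"ax":0,"ay":0,"az":0},{"claw":1,"dx":0.4,"dy":-0.05,"dz":0,"ax":0,"ay":0,"az":0},{"claw":1,"dx":0,"dy":0,"dz":0,"ax":0,"ay":0,"az":0}]'
python3 d.py .4735 -.242 .1
python3 - <<'E'
from bench import r
import cv2,numpy as np
z=lambda i,x,y,w,h,k:cv2.resize(i[y:y+h,x:x+w],None,fx=k,fy=k,interpolation=cv2.INTER_CUBIC)
cv2.imwrite("pics/p1.png",np.hstack([z(r.camera("top")["color"],380,180,100,100,4),z(r.camera("scene")["color"],170,190,100,100,4)])[:,:,::-1])
E
```

```text
time: 2.77
ee_pos: [0.4692, -0.2431, 0.1027]
eef_rot: [0.996, -0.088, 0.001, 0.0]
ft_force: [-1.2, 0.6, 0.3]
width: -0.0002
grip_force: 0.0
t 2.77 pos [ 0.4692 -0.2431  0.1027] world d [ 0.0043  0.0011 -0.0027] tool units [ 0.13 -0.06  0.09] F [-1.2  0.6  0.3] w -0.0002 x-yaw -10.1
```

View pics/p1.png

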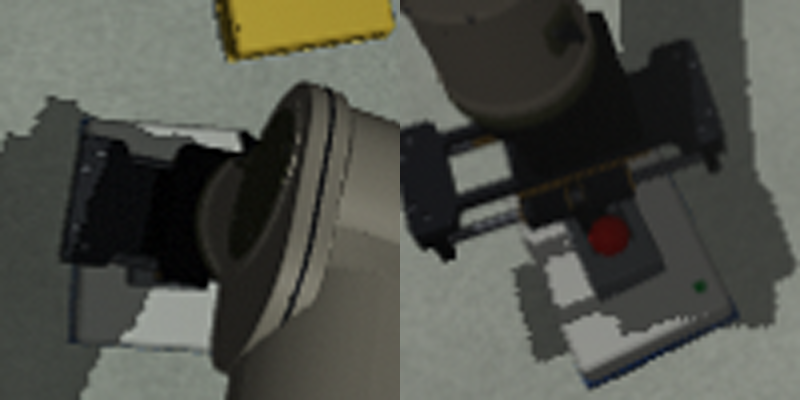

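The ball is in front of the fingers at scene (222.5,248.7). I'll push a little further and then measure the angle.

```bash
python3 -m crank '[{"claw":1,"dx":0.2,"dy":-0.03,"dz":0,"ax":0,"ay":0,"az":0},{"claw":1,"dx":0.15,"dy":-0.03,"dz":0,"ax":0,"ay":0,"az":0},{"claw":1,"dx":0,"dy":0,"dz":0,"ax":0,"ay":0,"az":0}]'
cat > ball.py <<'E'
from h import *
from bench import r
im=r.camera("scene")["color"].astype(int)
m=(im[:,:,0]>80)&(im[:,:,1]<50)&(im[:,:,2]<60); m[:,:190]=0;m[:,265:]=0;m[:200]=0;m[285:]=0
v,u=np.nonzero(m);n=(u.min()+u.max())/2,(v.min()+v.max())/2;print("pix",u.mean(),v.mean(),n,len(u))
for a in (.7,.85,.9,1.,1.05):
    t=a-.5;print(a,proj(SC,[[.467+.06*np.sin(t)*.9987,-.239-.06*np.sin(t)*.05,.052+.06*np.cos(t)]]).round(1))
E
python3 ball.py; python3 d.py .4735 -.242 .1
```

```text
time: 3.12
ee_pos: [0.4712, -0.2437, 0.1014]
eef_rot: [0.996, -0.09, -0.007, -0.0]
ft_force: [-34.9, 5.2, 26.7]
width: 0.0004
grip_force: 18.3
t 3.17 pos [ 0.4712 -0.2436  0.1014] world d [ 0.0023  0.0016 -0.0014] tool units [ 0.07 -0.07  0.05] F [-34.1   5.3  26.8] w 0.0005 x-yaw -10.4Traceback (most recent call last):
  File "ball.py", line 5, in <module>
    v,u=np.nonzero(m);n=(u.min()+u.max())/2,(v.min()+v.max())/2;print("pix",u.mean(),v.mean(),n,len(u))
                         ~~~~~^^
    return umr_minimum(a, axis, None, out, keepdims, initial, where)
ValueError: zero-size array to reduction operation minimum which has no identity
```

The push has reached the end stop at 35 N. I'll back off, rise and measure the ball.

```bash
sed -i 's/>80)/>70)/;s/<50)/<60)/;s/<60); m/<65)\&(im[:,:,0]>2*im[:,:,1]); m/' ball.py; python3 -m crank '[{"claw":1,"dx":-0.3,"dy":0.05,"dz":0,"ax":0,"ay":0,"az":0},{"claw":1,"dx":-0.7,"dy":0,"dz":0,"ax":0,"ay":0,"az":0},{"claw":0,"dx":-0.8,"dy":0,"dz":0,"ax":0,"ay":0,"az":0},{"claw":-0.3,"dx":0,"dy":0,"dz":-1,"ax":0,"ay":0,"az":0},{"claw":-0.3,"dx":0,"dy":0,"dz":-1,"ax":0,"ay":0,"az":0},{"claw":-0.3,"dx":0,"dy":0,"dz":-1,"ax":0,"ay":0,"az":0},{"claw":-0.3,"dx":0,"dy":-1,"dz":-0.5,"ax":0,"ay":0,"az":0},{"claw":-0.3,"dx":0,"dy":-1,"dz":0,"ax":0,"ay":0,"az":0}]'
python3 ball.py;  python3 d.py .4495 .109 .19
```

```text
time: 3.83
ee_pos: [0.4369, -0.177, 0.2109]
eef_rot: [0.996, -0.091, 0.003, 0.001]
ft_force: [1.5, 1.3, -0.4]
width: 0.0327
grip_force: 0.0
pix 221.1451612903226 248.0 (np.float64(221.0), np.float64(248.0)) 62
0.7 [[219.7 243. ]]
0.85 [[221.2 246.1]]
0.9 [[221.7 247.1]]
1.0 [[222.6 249.2]]
1.05 [[223.1 250.3]]
t 3.88 pos [ 0.4379 -0.1695  0.2093] world d [ 0.0116  0.2785 -0.0193] tool units [-1.23 -9.21  0.64] F [ 2.   5.7 -1.1] w 0.0364 x-yaw -10.0
```

```bash
python3 -m crank '[{"claw":-1,"dx":-0.12,"dy":-0.9,"dz":0,"ax":0,"ay":0,"az":0},{"claw":-1,"dx":-0.12,"dy":-0.9,"dz":0,"ax":0,"ay":0,"az":0},{"claw":-1,"dx":-0.12,"dy":-0.9,"dz":0,"ax":0,"ay":0,"az":0},{"claw":-1,"dx":-0.12,"dy":-0.9,"dz":0,"ax":0,"ay":0,"az":0},{"claw":-1,"dx":-0.12,"dy":-0.9,"dz":0,"ax":0,"ay":0,"az":0},{"claw":-1,"dx":-0.12,"dy":-0.9,"dz":0,"ax":0,"ay":0,"az":0},{"claw":-1,"dx":-0.12,"dy":-0.9,"dz":0,"ax":0,"ay":0,"az":0},{"claw":-1,"dx":-0.12,"dy":-0.9,"dz":0,"ax":0,"ay":0,"az":0}]'
python3 -m crank '[{"claw":-1,"dx":-0.12,"dy":-0.9,"dz":0,"ax":0,"ay":0,"az":0.1},{"claw":-1,"dx":-0.12,"dy":-0.9,"dz":0,"ax":0,"ay":0,"az":0},{"claw":-1,"dx":0,"dy":0,"dz":0.6,"ax":0,"ay":0,"az":0},{"claw":-1,"dx":0,"dy":0,"dz":0,"ax":0,"ay":0,"az":0},{"claw":-1,"dx":0,"dy":0,"dz":0,"ax":0,"ay":0,"az":0}]'
python3 d.py .4495 .109 .052
python3 - <<'E'
from h import *
im=cv2.imread("pics/scene0.png")[:,:,::-1].astype(int)
m=(im[:,:,0]>70)&(im[:,:,1]<60)&(im[:,:,2]<65)&(im[:,:,0]>2*im[:,:,1]); m[:,:190]=0;m[:,265:]=0;m[:200]=0;m[285:]=0
v,u=np.nonzero(m);print(u.mean(),v.mean(),(u.min()+u.max())/2,(v.min()+v.max())/2,len(u)); t=-.5
print(proj(SC,[[.467+.06*np.sin(t),-.239-.06*np.sin(t)*.05,.052+.06*np.cos(t)]]))
E
```

```text
time: 4.55
ee_pos: [0.4453, 0.0429, 0.2069]
eef_rot: [0.996, -0.089, 0.0, 0.0]
ft_force: [-0.7, -0.0, -0.3]
width: 0.0851
grip_force: 0.0
time: 4.97
ee_pos: [0.4478, 0.0955, 0.1882]
eef_rot: [0.996, -0.094, -0.001, 0.0]
ft_force: [0.3, -0.3, 0.0]
width: 0.0868
grip_force: 0.0
t 4.97 pos [0.4478 0.0955 0.1882] world d [ 0.0017  0.0135 -0.1362] tool units [-0.02 -0.46  4.54] F [ 0.3 -0.3  0. ] w 0.0868 x-yaw -10.8
213.68627450980392 231.41176470588235 213.5 231.5 51
[[214.5170986  231.58028725]]
```

The toggle reads about 0.95 rad. Next I'll descend over the orange grip.

```bash
python3 -m crank '[{"claw":-1,"dx":0,"dy":-0.46,"dz":0,"ax":0,"ay":0,"az":0},{"claw":-1,"dx":0,"dy":0,"dz":0.8,"ax":0,"ay":0,"az":0},{"claw":-1,"dx":0,"dy":0,"dz":0.8,"ax":0,"ay":0,"az":0},{"claw":-1,"dx":0,"dy":0,"dz":0.8,"ax":0,"ay":0,"az":0},{"claw":-1,"dx":0,"dy":0,"dz":0.8,"ax":0,"ay":0,"az":0},{"claw":-1,"dx":0,"dy":0,"dz":0.8,"ax":0,"ay":0,"az":0},{"claw":-1,"dx":0,"dy":0,"dz":0.5,"ax":0,"ay":0,"az":0},{"claw":-1,"dx":0,"dy":0,"dz":0,"ax":0,"ay":0,"az":0}]'
python3 -m crank '[{"claw":1,"dx":0,"dy":0,"dz":0,"ax":0,"ay":0,"az":0},{"claw":1,"dx":0,"dy":0,"dz":0,"ax":0,"ay":0,"az":0},{"claw":1,"dx":0,"dy":0,"dz":0,"ax":0,"ay":0,"az":0},{"claw":1,"dx":0,"dy":0,"dz":0,"ax":0,"ay":0,"az":0},{"claw":1,"dx":0,"dy":0,"dz":0,"ax":0,"ay":0,"az":0},{"claw":1,"dx":0,"dy":0,"dz":0,"ax":0,"ay":0,"az":0},{"claw":1,"dx":0,"dy":0,"dz":0,"ax":0,"ay":0,"az":0},{"claw":1,"dx":0,"dy":0,"dz":0,"ax":0,"ay":0,"az":0}]' 30
python3 d.py .4495 .109 .052
```

```text
time: 5.63
ee_pos: [0.4496, 0.1079, 0.0515]
eef_rot: [0.995, -0.095, -0.002, 0.001]
ft_force: [-0.3, 0.2, -0.4]
width: 0.0871
grip_force: 0.0
time: 6.3
ee_pos: [0.4511, 0.1098, 0.0536]
eef_rot: [0.996, -0.094, 0.0, 0.0]
ft_force: [-0.0, 0.6, 0.0]
width: 0.0421
grip_force: 0.0
t 6.3 pos [0.4511 0.1098 0.0536] world d [-0.0016 -0.0008 -0.0016] tool units [-0.05  0.04  0.05] F [-0.   0.6  0. ] w 0.0421 x-yaw -10.8
```

Let the fingers finish closing, then lift.

```bash
python3 -m crank '[{"claw":1,"dx":0,"dy":0,"dz":0,"ax":0,"ay":0,"az":0},{"claw":1,"dx":0,"dy":0,"dz":0,"ax":0,"ay":0,"az":0},{"claw":1,"dx":0,"dy":0,"dz":0,"ax":0,"ay":0,"az":0},{"claw":1,"dx":0,"dy":0,"dz":0,"ax":0,"ay":0,"az":0},{"claw":1,"dx":0,"dy":0,"dz":0,"ax":0,"ay":0,"az":0},{"claw":1,"dx":0,"dy":0,"dz":0,"ax":0,"ay":0,"az":0}]' 30
python3 -m crank '[{"claw":1,"dx":0,"dy":0,"dz":-0.3,"ax":0,"ay":0,"az":0},{"claw":1,"dx":0,"dy":0,"dz":-0.6,"ax":0,"ay":0,"az":0},{"claw":1,"dx":0,"dy":0,"dz":-0.8,"ax":0,"ay":0,"az":0},{"claw":1,"dx":0,"dy":0,"dz":-1,"ax":0,"ay":0,"az":0},{"claw":1,"dx":0,"dy":0,"dz":-1,"ax":0,"ay":0,"az":0},{"claw":1,"dx":0,"dy":0,"dz":-1,"ax":0,"ay":0,"az":0},{"claw":1,"dx":0,"dy":0,"dz":-1,"ax":0,"ay":0,"az":0},{"claw":1,"dx":0,"dy":0,"dz":-0.3,"ax":0,"ay":0,"az":0}]'
python3 d.py .45 .109 .2
python3 - <<'E'
from bench import r
import cv2,numpy as np
z=lambda i,x,y,w,h,k:cv2.resize(i[y:y+h,x:x+w],None,fx=k,fy=k,interpolation=cv2.INTER_CUBIC)
cv2.imwrite("pics/p2.png",np.hstack([z(r.camera("top")["color"],200,170,130,130,3),z(r.camera("scene")["color"],260,80,150,130,3)])[:,:,::-1])
E
```

```text
time: 6.8
ee_pos: [0.451, 0.1098, 0.0535]
eef_rot: [0.996, -0.094, -0.0, 0.0]
ft_force: [0.1, -0.8, 0.5]
width: 0.0295
grip_force: 30.0
time: 7.47
ee_pos: [0.4523, 0.1106, 0.2383]
eef_rot: [0.996, -0.094, 0.003, -0.001]
ft_force: [1.4, 0.5, -2.2]
width: 0.0299
grip_force: 30.0
t 7.47 pos [0.4523 0.1106 0.2383] world d [-0.0023 -0.0016 -0.0383] tool units [-0.07  0.07  1.28] F [ 1.4  0.5 -2.2] w 0.0299 x-yaw -10.8
```

View pics/p2.png

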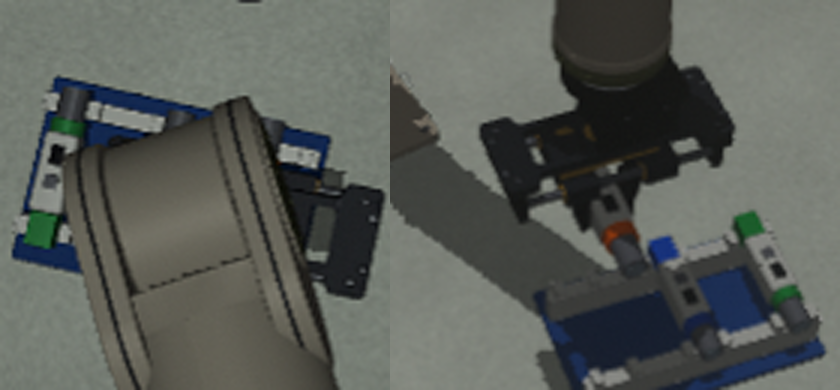

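The orange handpiece is held and clear, with blue and green still in the rack. Next I'll compute the presentation pose.

```bash
cat > tgt.py <<'E'
import sys;from fit import *
from bench import r
back=float(sys.argv[1]); adj=np.array([float(v) for v in sys.argv[2:5]] or [0,0,0])
C=camR(q.x[3]);T=C@np.diag([1,-1,-1.])
o=q.x[:3]+C@(np.array([-.135-back,0,0])+adj); p=o-T@[-.0017,0,-.0065]
s=r.read_state();R=Ro.from_quat(s["eef_rot"]).as_matrix();w=p-s["ee_pos"]
print("t",round(s["time"],2),"now",s["ee_pos"].round(4),"target",p.round(4),"tool units",(R.T@w/.03).round(2),"final-tool units",(T.T@w/.03).round(2),"rot units",(np.degrees(Ro.from_matrix(R.T@T).as_rotvec())/6).round(2),s["joint_positions"].round(2),s["grip_force"].round(1))
E
python3 tgt.py .08
```

```text
Traceback (most recent call last):
  File "tgt.py", line 7, in <module>
    print("t",round(s["time"],2),"now",s["ee_pos"].round(4),"target",p.round(4),"tool units",(R.T@w/.03).round(2),"final-tool units",(T.T@w/.03).round(2),"rot units",(np.degrees(Ro.from_matrix(R.T@T).as_rotvec())/6).round(2),s["joint_positions"].round(2),s["grip_force"].round(1))
                                                                                                                                                                                                                                                               ^^^^^^^^^^^^^^^^^^^^^
AttributeError: 'float' object has no attribute 'round'
```

```bash
sed -i 's/s\["grip_force"\].round(1)/s["grip_force"]/' tgt.py; python3 tgt.py .08
```

```text
t 7.57 now [0.4518 0.1102 0.2353] target [ 0.4999 -0.0998  0.1958] tool units [2.89 6.57 1.32] final-tool units [1.32 6.88 2.07] rot units [ 0.25  4.13 -1.15] [ 0.33  0.01 -0.66  1.83  0.01  1.3  -2.09] 29.96933676302433
```

```bash
python3 -m crank '[{"claw":1,"dx":0.2,"dy":0.5,"dz":0,"ax":0,"ay":0,"az":0},{"claw":1,"dx":0.4,"dy":0.8,"dz":0,"ax":0,"ay":0,"az":0},{"claw":1,"dx":0.4,"dy":0.9,"dz":0,"ax":0,"ay":0,"az":0},{"claw":1,"dx":0.4,"dy":0.9,"dz":0,"ax":0,"ay":0,"az":0},{"claw":1,"dx":0.4,"dy":0.9,"dz":0,"ax":0,"ay":0,"az":0},{"claw":1,"dx":0.4,"dy":0.9,"dz":0,"ax":0,"ay":0,"az":0},{"claw":1,"dx":0.3,"dy":0.8,"dz":0,"ax":0,"ay":0,"az":0},{"claw":1,"dx":0.2,"dy":0.5,"dz":0,"ax":0,"ay":0,"az":0}]'
python3 -m crank '[{"claw":1,"dx":0,"dy":0,"dz":0,"ax":0.05,"ay":0.6,"az":-0.2},{"claw":1,"dx":0,"dy":0,"dz":0,"ax":0.05,"ay":0.7,"az":-0.2},{"claw":1,"dx":0,"dy":0,"dz":0,"ax":0.05,"ay":0.7,"az":-0.2},{"claw":1,"dx":0,"dy":0,"dz":0,"ax":0.05,"ay":0.7,"az":-0.2},{"claw":1,"dx":0,"dy":0,"dz":0,"ax":0.05,"ay":0.7,"az":-0.2},{"claw":1,"dx":0,"dy":0,"dz":0,"ax":0,"ay":0.7,"az":-0.15},{"claw":1,"dx":0,"dy":0,"dz":0,"ax":0,"ay":0,"az":0},{"claw":1,"dx":0,"dy":0,"dz":0,"ax":0,"ay":0,"az":0}]'
python3 tgt.py .08
```

```text
time: 8.23
ee_pos: [0.4946, -0.0911, 0.2312]
eef_rot: [0.995, -0.096, -0.002, 0.0]
ft_force: [-0.3, 0.1, -2.3]
width: 0.0297
grip_force: 30.0
time: 8.9
ee_pos: [0.4941, -0.088, 0.2318]
eef_rot: [0.977, -0.034, 0.211, 0.006]
ft_force: [0.5, -0.0, -1.6]
width: 0.03
grip_force: 30.0
t 8.9 now [ 0.4941 -0.088   0.2318] target [ 0.4999 -0.0998  0.1958] tool units [-0.29  0.38  1.18] final-tool units [-0.31  0.38  1.18] rot units [-0.01  0.1  -0.02] [ 0.57 -0.23 -0.41  2.11 -0.17  0.83 -1.4 ] 29.969444582238793
```

```bash
python3 -m crank '[{"claw":1,"dx":-0.15,"dy":0.2,"dz":0.6,"ax":0,"ay":0.1,"az":0},{"claw":1,"dx":-0.15,"dy":0.2,"dz":0.6,"ax":0,"ay":0,"az":0},{"claw":1,"dx":0.4,"dy":0,"dz":0,"ax":0,"ay":0,"az":0},{"claw":1,"dx":0.5,"dy":0,"dz":0,"ax":0,"ay":0,"az":0},{"claw":1,"dx":0.5,"dy":0,"dz":0,"ax":0,"ay":0,"az":0},{"claw":1,"dx":0.4,"dy":0,"dz":0,"ax":0,"ay":0,"az":0},{"claw":1,"dx":0.2,"dy":0,"dz":0,"ax":0,"ay":0,"az":0},{"claw":1,"dx":0,"dy":0,"dz":0,"ax":0,"ay":0,"az":0}]'
python3 tgt.py 0
python3 - <<'E'
from bench import r
import cv2,numpy as np
t=r.camera("top")["color"];s=r.camera("scene")["color"]
cv2.imwrite("pics/t3.png",t[:,:,::-1]);cv2.imwrite("pics/s3.png",s[:,:,::-1])
z=lambda i,x,y,w,h,k:cv2.resize(i[y:y+h,x:x+w],None,fx=k,fy=k,interpolation=cv2.INTER_CUBIC)
cv2.imwrite("pics/p3.png",cv2.convertScaleAbs(np.hstack([z(t,340,90,80,110,5),z(s,260,190,80,110,5)])[:,:,::-1],alpha=1.3))
E
```

```text
time: 9.57
ee_pos: [0.5571, -0.1039, 0.2225]
eef_rot: [0.975, -0.033, 0.218, 0.006]
ft_force: [-0.2, 0.4, -0.8]
width: 0.0299
grip_force: 30.0
t 9.57 now [ 0.5571 -0.1039  0.2225] target [ 0.5723 -0.1047  0.2296] tool units [ 0.56 -0.01 -0.  ] final-tool units [ 0.56 -0.01 -0.  ] rot units [-0.02 -0.03 -0.01] [ 0.57 -0.07 -0.43  2.   -0.08  0.77 -1.46] 29.96956803370267
```

View pics/p3.png

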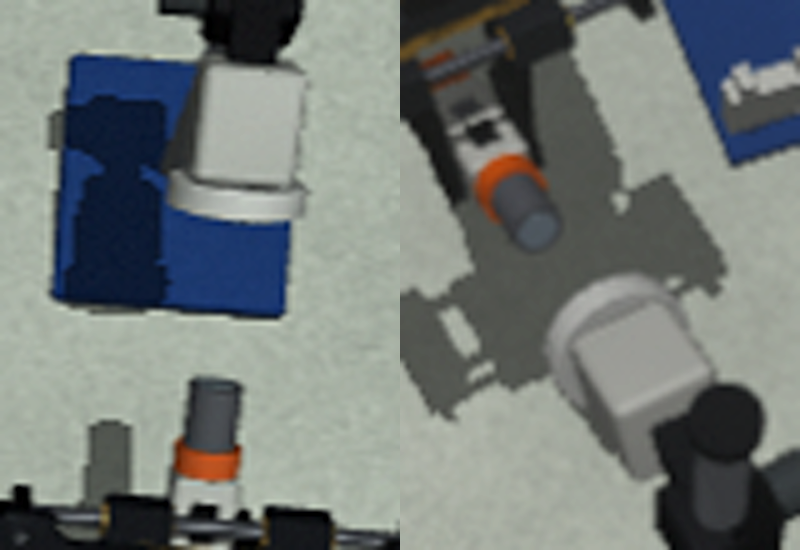

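The handpiece faces the camera: lens disc at about (287.7,235.6) in scene, nose tip at about (382.8,166.2) in top. I'll compare these with the prediction.

Run:
```python
from fit import *
C=camR(q.x[3]);L=q.x[:3]+C@[-.0768,0,0]
print("pred lens",L,proj(TOP,L),proj(SC,L))
g=tri([382.8,166.2],[287.7,235.6]);print("tri",g.x,g.fun.round(2),"diff in cam frame mm",(1000*C.T@(g.x-L)).round(1))
b=proj(TOP,rim(q.x,q.x[4]));
c=proj(SC,rim(q.x,q.x[4]))
# p3 crop coords of model silhouette
k=lambda p,o:((p-o+.5)*5-.5)
bt=k(b,[340,90]);bs=k(c,[260,190])+[400,0]
print("top x",bt[:,0].min(),bt[:,0].max(),"ymax",bt[:,1].max(),"scene xmin",bs[:,0].min(),"xmax",bs[:,0].max(),"ymin",bs[:,1].min())
im=cv2.imread("pics/p3.png")
for p in np.r_[bt[::4],bs[::4]]: cv2.circle(im,tuple(int(round(v)) for v in p),1,(0,0,255),-1)
lc=q.x[:3]+C@[-.0768,0,0]; P=np.c_[0*th,.012*np.cos(th),.012*np.sin(th)]@C.T+lc
for p in np.r_[k(proj(TOP,P),[340,90]),k(proj(SC,P),[260,190])+[400,0]][::6]: cv2.circle(im,tuple(int(round(v)) for v in p),1,(0,255,0),-1)
cv2.imwrite("pics/o3.png",im)
```

```text
pred lens [ 0.62062659 -0.10790485  0.25939409] [[382.54759874 166.33968036]] [[288.19187054 235.96909672]]
tri [ 0.62043464 -0.10849996  0.26152562] [ 0.14  0.07  0.16 -0.01] diff in cam frame mm [ 0.8 -0.6  2. ]
top x 165.29132968899017 307.6107489715379 ymax 227.74593371810622 scene xmin 543.7760201551192 xmax 688.8856948054938 ymin 271.30338685187394
```

View pics/o3.png

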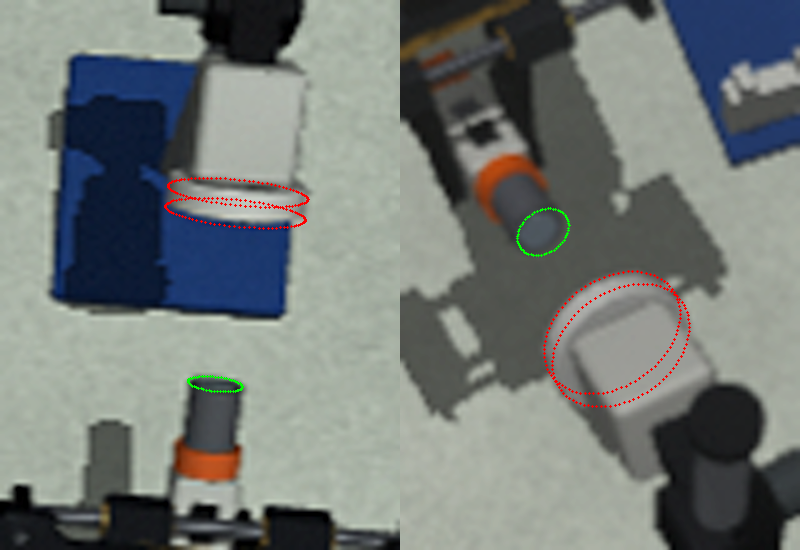

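The model overlay agrees to within about 3 mm: the real ring sits about 3 mm further back and the lens about 2 mm high. I'll make the last approach with those corrections.

```bash
python3 -m crank '[{"claw":1,"dx":0.2,"dy":0,"dz":0.05,"ax":0,"ay":0,"az":0},{"claw":1,"dx":0.2,"dy":0,"dz":0.05,"ax":0,"ay":0,"az":0},{"claw":1,"dx":0.15,"dy":0,"dz":0,"ax":0,"ay":0,"az":0},{"claw":1,"dx":0.08,"dy":0,"dz":0,"ax":0,"ay":0,"az":0},{"claw":1,"dx":0,"dy":0,"dz":0,"ax":0,"ay":0,"az":0},{"claw":1,"dx":0,"dy":0,"dz":0,"ax":0,"ay":0,"az":0},{"claw":1,"dx":0,"dy":0,"dz":0,"ax":0,"ay":0,"az":0},{"claw":1,"dx":0,"dy":0,"dz":0,"ax":0,"ay":0,"az":0}]'
python3 -m crank '[{"claw":1,"dx":0,"dy":0,"dz":0,"ax":0,"ay":0,"az":0},{"claw":1,"dx":0,"dy":0,"dz":0,"ax":0,"ay":0,"az":0},{"claw":1,"dx":0,"dy":0,"dz":0,"ax":0,"ay":0,"az":0},{"claw":1,"dx":0,"dy":0,"dz":0,"ax":0,"ay":0,"az":0}]'
python3 tgt.py 0
python3 - <<'E'
from bench import r
import cv2,numpy as np
t=r.camera("top")["color"];s=r.camera("scene")["color"]
z=lambda i,x,y,w,h,k:cv2.resize(i[y:y+h,x:x+w],None,fx=k,fy=k,interpolation=cv2.INTER_CUBIC)
cv2.imwrite("pics/p4.png",cv2.convertScaleAbs(np.hstack([z(t,340,90,110,150,3.5),z(s,190,190,150,150,3.5)[:, :410]])[:,:,::-1],alpha=1.3))
print(np.abs(r.read_state()["joint_vel"]).max())
E
python3 ball.py|head -1
```

```text
time: 10.33
ee_pos: [0.574, -0.1055, 0.2279]
eef_rot: [0.975, -0.033, 0.218, 0.007]
ft_force: [-0.6, 0.2, -2.0]
width: 0.0298
grip_force: 30.0
time: 10.67
ee_pos: [0.5742, -0.1055, 0.2281]
eef_rot: [0.975, -0.033, 0.218, 0.007]
ft_force: [-0.5, 0.4, -2.2]
width: 0.0297
grip_force: 30.0
t 10.67 now [ 0.5742 -0.1055  0.2281] target [ 0.5723 -0.1047  0.2296] tool units [-0.04 -0.02 -0.08] final-tool units [-0.04 -0.02 -0.08] rot units [-0.01 -0.04 -0.01] [ 0.57 -0.03 -0.44  1.95 -0.06  0.78 -1.48] 29.96946161147207
0.001094854852738386
pix 221.1451612903226 248.0 (np.float64(221.0), np.float64(248.0)) 62
```

View pics/p4.png

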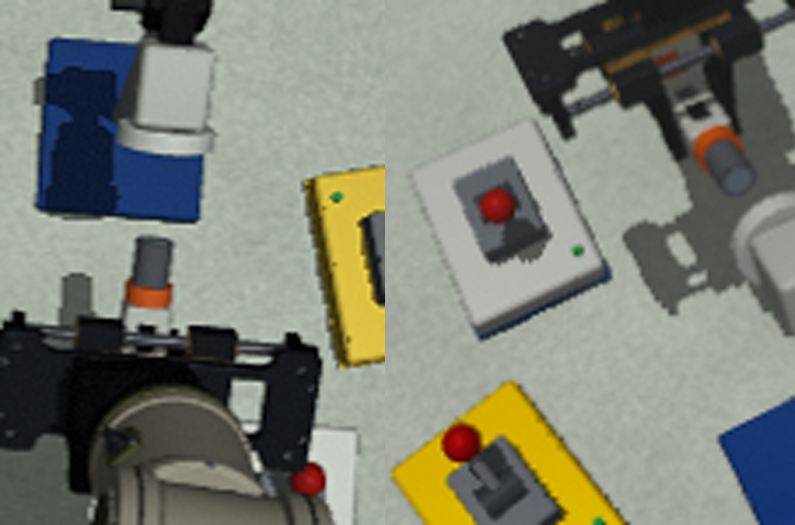

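The handpiece faces the camera on line, and the toggle leans over to the far side at about top (428,227). One last check of the toggle angle from the top image before handing in.

Run:
```python
from h import *
from bench import r
def red(im):
    im=im.astype(int);m=(im[:,:,0]>60)&(im[:,:,1]<60)&(im[:,:,0]>2*im[:,:,1]);m[:200]=0;m[265:]=0;m[:,:405]=0;m[:,445:]=0
    v,u=np.nonzero(m);return (u.min()+u.max())/2,(v.min()+v.max())/2,u.mean(),v.mean(),len(u)
print(red(cv2.imread("pics/top0.png")[:,:,::-1]),red(r.camera("top")["color"]))
for a in (0,.05,.1,.85,.95,1.):
    t=a-.5;print(a,proj(TOP,[[.467+.06*np.sin(t),-.239-.06*np.sin(t)*.05,.052+.06*np.cos(t)]]).round(1))
```

```text
(np.float64(427.0), np.float64(248.0), np.float64(427.38709677419354), np.float64(247.82258064516128), 62) (np.float64(428.0), np.float64(226.0), np.float64(428.22033898305085), np.float64(226.76271186440678), 59)
0 [[426.6 249.2]]
0.05 [[426.7 248.1]]
0.1 [[426.9 247. ]]
0.85 [[427.7 229.4]]
0.95 [[427.6 227.2]]
1.0 [[427.5 226.1]]
```

The toggle is at about 0.97 rad, past the 0.85 needed, so I'm handing in.

```bash
python3 -c "
from bench import r
print(r.close_job())"
```

```text
the job is handed in; nothing more can be done
None
```

I handed the job in with the light on (toggle measured at about 0.97 rad) and the orange handpiece held still and square to the inspection camera, its lens about 60 mm from the camera's to within a few mm; I touched none of the other objects, and the hand-in gave no verdict.

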